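Click the level wheel round to the marked level

ROBOT

A 7-joint arm with a two-finger parallel gripper is mounted at the origin on the work surface. World frame = base frame: x ahead of the robot, y to its left, z up, the work surface at z = 0. Lengths are in m, angles in rad, forces in N, time in s.
With the tool pointing down it reaches from about 0.35 to 0.9 m from the base axis. Payload 8.1 kg.
Tool frame: the origin (TCP) lies at the very end of the fingers, on their centre line; the grasp point (between the pads) lies 19 mm behind it; z points along the fingers, y is the line along which they close (so a half turn about z gives the same grasp; the last joint's range is limited). The gripper opens to 92 mm and grips with 3 to 60 N. Pads are 19 mm wide; open, the fingers measure 130 mm over their backs; the gripper's body (75 mm by 190 mm) begins 47 mm behind the grasp point.
Start: joints at [-1.41, 0.434, 0.025, 1.573, -0.012, 1.134, -0.075], TCP at [0.163, 0.603, 0.227] pointing down, gripper open.
Joint ranges: [-2.62, 2.62], [-0.44, 2.09], [-1.27, 1.32], [0.08, 2.57], [-1.32, 4.46], [0.12, 2], [-2.74, 2.74]. Speed limits (rad/s): [2.22, 2.22, 3.01, 3.01, 3.14, 3.14, 3.14].

INTERFACE

Orientations are given as a rotation vector (axis times angle).
In Python, from cell import readout, cams, job gives the robot as it stands.
- The arm moves only by the tool drive_tool, never from a script. Its argument "commands" is a list of rows, each a list of 3 entries, a list of its own where there are three numbers: the turn, a rotation vector about the tool's x, y, z in rad, then the shift along the tool's x, y, z in cm, then the gripper's target within -1 to 1 (fully open at 1, half-way at 0, shut at -1). A call has 1 to 20 rows; each row is the pose to reach, as a shift and turn from the pose commanded when the call began, along the tool's axes at that moment; what a row does not reach only later rows make up. A row lasts 1/12 s, in which the tool goes at most 41.7 mm and 7.16 degrees, less where a joint would pass 70% of its speed; a pose out of reach is approached as far as the arm can. A call with a gripper value outside its range is refused whole. The fingers move at their own pace and stop on an object; "newtons" is the grip in N (left out, the last holds). Time passes only in rows, so rows that repeat a pose let the fingers close. It gives the time, the measured TCP pose, the force, the opening and the grip force at its end, in the units of the state.
- readout.observe(): the state, without advancing time (a new reading comes with each control period).
- cams.get_image(name): name is "scene" or "top" or "wrist"; returns the picture (480x640x3 uint8, blue, green, red); there is no depth.
- cams.camera_info(name): a dict with "camera_matrix" (3x3 intrinsics, pixels), "R" (3x3) and "t" (3): a world point X has camera coordinates R X + t. Camera axes: x right, y down, z forward; pixel columns grow to the right and rows downward; lengths in m; the calibration is good to about 2 mm. A picture is of the moment at which its call begins: read the wrist's pose just before it. camera_info takes no time and is no camera call; for the wrist camera it gives the pose at the moment of the call.
- job.sign_off(): hands the job in; it is judged then, once.
The state is a dict: "clock": time; "joints": joint angles; "dq": joint speeds; "joint_efforts": joint torques, N m; "position": TCP position; "ee_rot": TCP orientation; "force": force on the tool from outside, world axes, zero at the start; "ft_torque": the same for the moment, N m; "width": opening from 0.0 (shut) to 1.0 (fully open); "gripper_force": force on a finger pad.
Only numpy, scipy, OpenCV 4.12 (cv2) and the standard library are available. Lean on these libraries where they do the work, as an engineer would, in place of code of your own. Each camera call takes 0.05 s, during which the arm holds its last target. There are 200 camera calls.

TASK

The next patient's level on the hand-exercise unit is marked by the tall metal peg. With a fingertip, lightly flick the lugs on the edge of the dark star wheel clockwise (seen from above), just as many clicks as it takes for the wheel to settle with its metal rib pointing at the tall peg, and never go past the peg. Only push the wheel: do not shift or lift any of the loose things standing around.

Things in the scene. Friction and masses are not known exactly. Their poses are not given: they have to be found in the camera images.
- unit: the hand-exercise unit, fixed to the table: a white base plate 170 mm (its x) by 300 mm (its y, from -85 to +215), its top 40 mm above the table. The origin is on the table below the wheel's axis, z up. A squeeze grip of black bars (top 95 mm above the table) stands at y = +135 to +205; otherwise only the wheel, the tall peg and a low plug stand on the plate
- axis (a point): point on the wheel's vertical axis, half-way up its lugs, 62 mm above the table. The wheel is a dark disc of 30 mm radius with six straight lugs, 9 mm wide, that reach out to 45 mm radius, 60 degrees apart; disc and lugs reach from 51 to 73 mm above the table. At rest in a notch the lugs stand at 15, 75, 135, 195, 255 and 315 degrees (counter-clockwise from the unit's +x, seen from above)
- near_edge (a point): point fixed to the unit at the middle of the wheel's side that faces the unit's -x, 45 mm from the axis, 62 mm above the table. At rest a lug waits 15 degrees before it (towards the unit's -y): a fingertip that sweeps past here along the unit's +y, its inner side 33 to 41 mm from the axis, carries this lug on and gives just one click
- wheel (a joint): turn of the wheel in rad, growing clockwise seen from above. It clicks into a sprung notch every 1.0472 rad (60 degrees): 0, 1.0472, 2.0944, 3.1416, 4.1888; released within half a click it settles in the nearest notch. Pushing a lug takes about 1 to 4 N. It starts in notch 0 or 1; stops at -0.12 and 5.3
- rib_tip (a point): outer end of the raised metal rib (7 mm wide, 38 mm long) that lies along one lug on top of the wheel, 43 mm from the axis, 75 mm above the table. The rib points at 195 degrees (counter-clockwise from the unit's +x) when the wheel reads 0, and 60 degrees less at each click
- peg_foot (a point): axis of the tall metal peg (12 mm thick, its top 95 mm above the table, foot 18 mm wide), just above the plate, 62 mm from the wheel's axis. It stands either at 15 degrees (wheel notch 3.1416) or at -45 degrees (notch 4.1888) from the unit's +x; a low plug, only 8 mm high, is in the other place. Rib tip and peg are 19 mm apart when aligned
- dome: bystander: green half-ball balance dome, 100 mm wide, 47 high, knobbly; origin at the centre of its foot
- jar: bystander: small cream jar, 60 mm wide, 60 high; origin at the centre of its foot
- carton: bystander: upright yellow carton 60 x 45 mm, 90 high; origin at the centre of its foot
- dumbbell: bystander: small blue dumbbell lying down, 150 mm long, 48 high; origin at the centre of its foot
- spray: bystander: bottle 54 mm wide, 150 high; origin at the centre of its foot
- roller: bystander: orange roller standing on end, 80 mm wide, 130 high; origin at the centre of its foot
- tape: bystander: blue roll of tape, 64 mm wide, 50 high; origin at the centre of its foot

How it is judged:
At the end, for the whole second after the job is handed in: the wheel is at rest in the notch where its rib points at the tall peg: rib tip within 21.5 mm of the peg's axis horizontally (about 12 degrees either way) (horizontal distance between rib_tip and peg_foot below 0.0215 m and velocity of joint wheel between -0.1 and 0.1 rad/s); the robot touches nothing.
It fails at once if the wheel is turned past the tall peg (more than 0.55 click beyond its notch) ((y of peg_foot in the frame of unit above 0 m and value of joint wheel above 3.718 rad) or value of joint wheel above 4.765 rad).
It fails at once if the fingers press the unit or its wheel with more than 80 N (contact force between the fingers and unit above 80 N).
It fails at once if the wheel is pushed with the arm or the gripper's body instead of a finger (contact force between the arm and unit above 3 N).
It fails at once if a bystander is shifted or lifted by more than 20 mm (distance of any of dome, jar, carton, dumbbell, spray, roller, tape from where it was at the start of the episode above 0.02 m).
It also fails if it takes over 54 s, if anything falls off the work surface, if the arm or the gripper's body presses on something with over 40 N, if the wrist force passes 120 N, or if a joint passes its speed limit or range.

## Working session

There is one attempt and no reset: what is moved stays moved. The work goes in short steps, Python scripts to look and compute and a tool call to move; the robot and the scene stay as the last step left them, time stands still between calls to the robot, and variables do not carry over. Pictures are saved under pics/ and viewed, at most 10 in all, crops included, and the job is handed in when it is done.

Besides the shell and the picture viewer there is one more tool, called after "Call:" as name([rows], argument=value, ...), one row to a line, values as JSON. drive_tool: Moves the arm, as the interface text tells. Its arguments: {"type":"object","properties":{"commands":{"type":"array"},"newtons":{"type":"number"}},"required":["commands"]}

```bash
mkdir -p pics && python3 - <<'E'
from cell import readout,cams
import cv2
s=readout.observe();print({k:s[k] for k in('clock','position','ee_rot','width','force')})
for n in('scene','top'):
    cv2.imwrite(f'pics/{n}0.png',cams.get_image(n)); i=cams.camera_info(n);print(n,i)
E
```

```text
{'clock': 0.0, 'position': array([0.16288979, 0.60285785, 0.22592814]), 'ee_rot': array([-4.13269820e-01, -3.11422768e+00,  2.51294463e-03]), 'width': 0.9963998793394561, 'force': array([-0.20117997, -0.16504688, -0.34065168])}
scene {'camera_matrix': array([[561.44861873,   0.        , 312.56796406],
       [  0.        , 561.44861873, 241.85769322],
       [  0.        ,   0.        ,   1.        ]]), 'R': array([[ 0.61001017,  0.79227233, -0.01386168],
       [ 0.51588977, -0.41036591, -0.75196913],
       [-0.6014527 ,  0.45155771, -0.65905257]]), 't': array([-0.32539811, -0.22551845,  1.71024901])}
top {'camera_matrix': array([[444.10224874,   0.        , 322.15975416],
       [  0.        , 444.10224874, 245.7691668 ],
       [  0.        ,   0.        ,   1.        ]]), 'R': array([[-0.02503749, -0.99960811, -0.01251994],
       [-0.99758347,  0.02579479, -0.06451234],
       [ 0.06481001,  0.01087446, -0.99783837]]), 't': array([-0.00242334,  0.5744022 ,  1.36484997])}
```

View pics/top0.png

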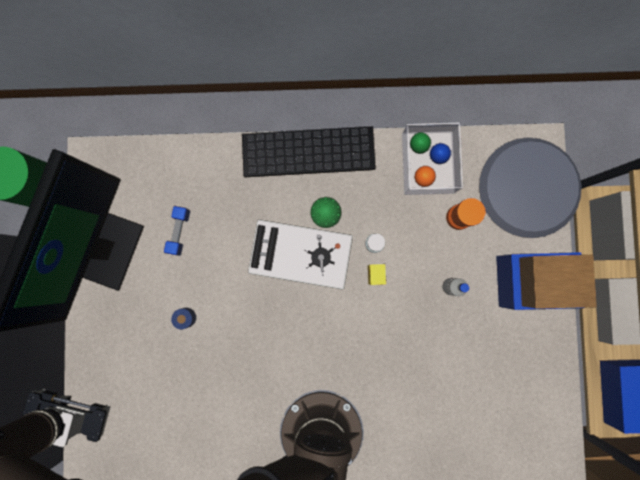

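View pics/scene0.png

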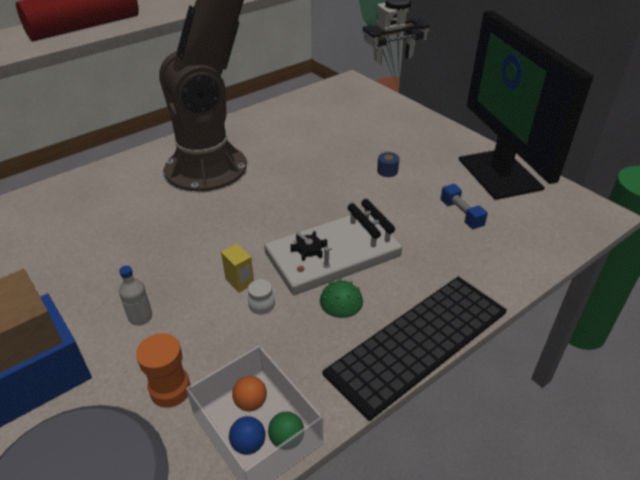

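The top view shows the plate around (300,255), the wheel near (320,258), a grey peg near (319,238), a red plug near (338,246), and a rib that seems to point down, near (322,272). Next I'll measure the plate and zoom in on both views.

```bash
cat > h.py <<'E'
import numpy as np,cv2
from cell import readout,cams
def ray(n,uv,z,i=None):
    i=i or cams.camera_info(n);d=i['R'].T@np.linalg.solve(i['camera_matrix'],[*uv,1]);c=-i['R'].T@i['t']
    return c+d*(z-c[2])/d[2]
def proj(n,X,i=None):
    i=i or cams.camera_info(n);p=i['camera_matrix']@(i['R']@np.asarray(X)+i['t']);return p[:2]/p[2]
E
python3 - <<'E'
from h import *
im=cv2.imread('pics/top0.png')
h=cv2.cvtColor(im,cv2.COLOR_BGR2HSV)
m=((h[...,2]>185)&(h[...,1]<30)).astype('uint8')*255
m[:215]=0;m[295:]=0;m[:,:240]=0;m[:,358:]=0
m=cv2.morphologyEx(m,cv2.MORPH_OPEN,np.ones((2,2)))
pts=np.argwhere(m)[:,::-1].astype(np.float32)
P=np.array([ray('top',p,.04)[:2] for p in pts],np.float32)
r=cv2.minAreaRect(P);b=cv2.boxPoints(r);print(r,b)
a=cv2.resize(im[215:300,240:360],None,fx=6,fy=6,interpolation=cv2.INTER_CUBIC)
s=cv2.imread('pics/scene0.png');c=cv2.resize(s[195:295,255:405],None,fx=5,fy=5,interpolation=cv2.INTER_CUBIC)
cv2.imwrite('pics/a.png',a);cv2.imwrite('pics/c.png',c)
E
```

```text
Traceback (most recent call last):
  File "h.py", line 4, in ray
    i=i or cams.camera_info(n);d=i['R'].T@np.linalg.solve(i['camera_matrix'],[*uv,1]);c=-i['R'].T@i['t']
           ~~~~~~~~~~~~~~~~^^^
ValueError: time passes only in moves, steps and waits
```

```bash
python3 - <<'E'
from h import *
I=cams.camera_info('top')
im=cv2.imread('pics/top0.png')
a=cv2.resize(im[215:300,240:360],None,fx=6,fy=6,interpolation=cv2.INTER_CUBIC)
s=cv2.imread('pics/scene0.png');c=cv2.resize(s[195:295,255:405],None,fx=5,fy=5,interpolation=cv2.INTER_CUBIC)
cv2.imwrite('pics/a.png',a);cv2.imwrite('pics/c.png',c)
h=cv2.cvtColor(im,cv2.COLOR_BGR2HSV)
print(h[280,300],h[300,300])
m=((h[...,2]>185)&(h[...,1]<30)).astype('uint8')*255
m[:215]=0;m[295:]=0;m[:,:240]=0;m[:,358:]=0
m=cv2.morphologyEx(m,cv2.MORPH_OPEN,np.ones((2,2)))
pts=np.argwhere(m)[:,::-1]
P=np.array([ray('top',p,.04,I)[:2] for p in pts],np.float32)
r=cv2.minAreaRect(P);b=cv2.boxPoints(r);print(len(P),r,b)
E
```

```text
[  6   6 208] [ 15  23 174]
3672 ((0.5464538335800171, 0.04920351505279541), (0.2930218279361725, 0.1635124534368515), 78.9986572265625) [[ 0.4382411  -0.07901322]
 [ 0.5987486  -0.11021663]
 [ 0.65466654  0.17742026]
 [ 0.49415904  0.20862366]]
```

View pics/a.png

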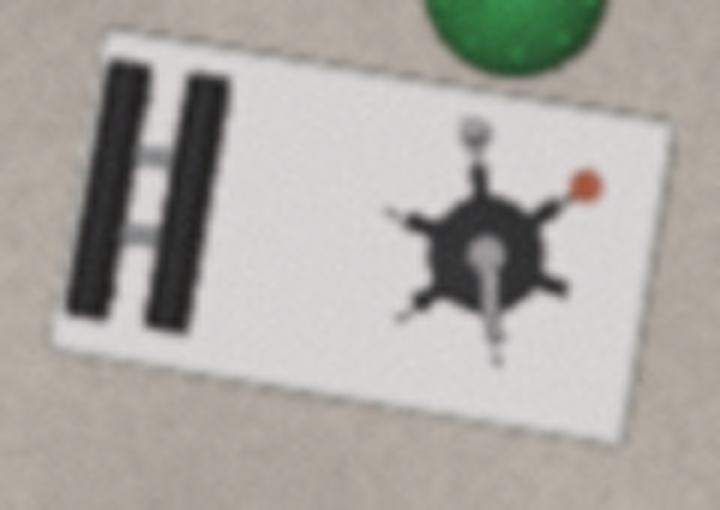

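View pics/c.png

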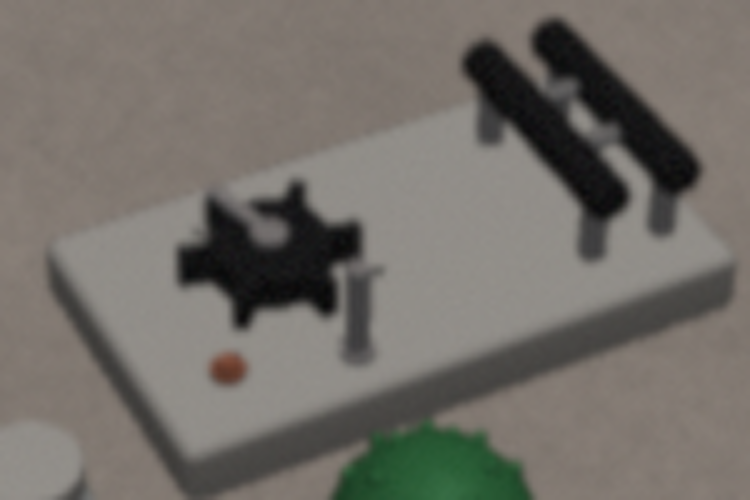

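Both views agree. The tall peg stands at unit 15° and the plug at -45°. The rib points at 195°, so the wheel is in notch 0 and needs 3 clicks. Next I'll compute the hover move, with the fingers shut and tool x along the sweep.

```bash
cat >> h.py <<'E'
from scipy.spatial.transform import Rotation as Ro
def plan(axis,th,u,z,s=None):
    """tool-frame move (turn rad, shift cm) to unit point u (m), height z; tool y along unit x"""
    s=s or readout.observe();R=Ro.from_rotvec(s['ee_rot']).as_matrix()
    ux=np.array([np.cos(th),np.sin(th),0]);uy=np.array([-ux[1],ux[0],0])
    T=np.array([*axis,0])+ux*u[0]+uy*u[1];T[2]=z
    G=np.c_[np.cross(ux,[0,0,-1]),ux,[0,0,-1]]
    return Ro.from_matrix(R.T@G).as_rotvec().round(3),(R.T@(T-s['position'])*100).round(2),T
E
python3 - <<'E'
from h import *
I=cams.camera_info('top')
for p in((487,253),(486,252)):print(ray('top',np.array(p)/6+[239.6,214.6],.075,I))
print(ray('top',np.array((586,186))/6+[239.6,214.6],.048,I))
th=np.radians(79-90);ux=np.array([np.cos(th),np.sin(th)]);uy=np.array([-ux[1],ux[0]])
c=np.array([.54645,.0492]);ax=c-.065*uy;print(ax, ax+.062*(ux-uy)*2**-.5)
print(plan(ax,th,(-.08,-.05),.2))
E
```

```text
[ 0.53773152 -0.01267527  0.075     ]
[ 0.53824147 -0.01219056  0.075     ]
[ 0.57156706 -0.06339487  0.048     ]
[ 0.53404742 -0.01460577] [ 0.56871738 -0.0660061 ]
(array([-1.000e-03,  1.000e-03,  1.499e+00]), array([-44.32, -55.49,   2.69]), array([ 0.44597679, -0.04842241,  0.2       ]))
```

Call:
drive_tool([
  [[0,0,0.1],[-2.4,-3,0.1],-1],
  [[0,0,0.2],[-4.8,-6,0.3],-1],
  [[0,0,0.3],[-7.2,-9,0.5],-1],
  [[0,0,0.4],[-9.6,-12,0.7],-1],
  [[0,0,0.5],[-12,-15,0.9],-1],
  [[0,0,0.6],[-14.4,-18,1],-1],
  [[0,0,0.7],[-16.8,-21,1],-1],
  [[0,0,0.8],[-19.2,-24,1],-1],
  [[0,0,0.9],[-21.6,-27,1],-1],
  [[0,0,1.0],[-24,-30,1],-1],
  [[0,0,1.1],[-26.4,-33,1],-1],
  [[0,0,1.2],[-28.8,-36,1],-1],
  [[0,0,1.3],[-31.2,-39,1],-1],
  [[0,0,1.4],[-33.6,-42,1],-1],
  [[0,0,1.499],[-36,-45,1],-1],
  [[0,0,1.499],[-38.4,-48,1],-1],
  [[0,0,1.499],[-41,-51.5,1],-1],
  [[0,0,1.499],[-43.5,-54.5,1],-1],
  [[0,0,1.499],[-44.3,-55.5,1],-1],
  [[0,0,1.499],[-44.3,-55.5,1],-1],
])

```text
clock: 1.77
position: [0.4467, -0.0518, 0.2169]
ee_rot: [2.429, 1.99, -0.001]
force: [0.1, 0.2, -0.4]
width: 0.002
gripper_force: 0.0
```

```bash
python3 - <<'E'
from h import *
s=readout.observe();print(s['clock'],s['position'],s['ee_rot'],s['width'],s['joints'].round(2))
I=cams.camera_info('wrist');im=cams.get_image('wrist');cv2.imwrite('pics/w1.png',im)
import pickle;pickle.dump(I,open('w1.pkl','wb'))
print('tcp px',proj('w',s['position'],I))
print('axis', proj('w',[.536,-.0135,.075],I))
E
```

```text
1.7667 [ 0.44673186 -0.05182021  0.21685373] [ 2.42880550e+00  1.98967629e+00 -7.29769023e-04] 0.002488463999108053 [-0.62  0.17  0.72  2.03 -0.13  0.98 -0.03]
tcp px [321.58698196 299.48712903]
axis [415.56353381 162.12173266]
```

View pics/w1.png

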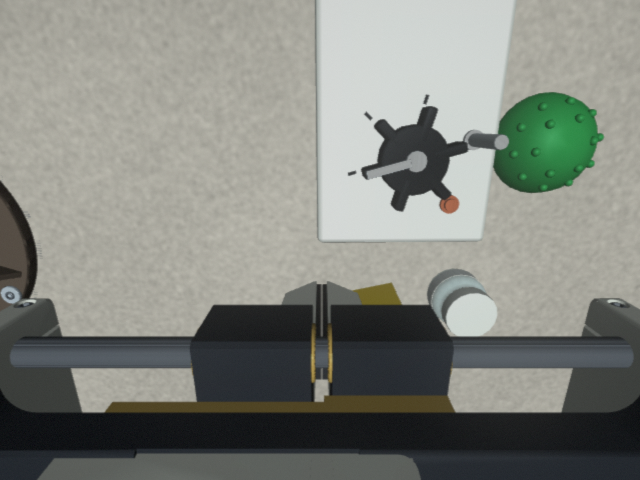

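The wrist view shows the hub at (417,161), the rib pointing left to about (366,174), the peg foot at (473,139) and the plug at (450,205). The yellow carton's corner, near (380,295), is close to the fingers.

```bash
python3 - <<'E'
from h import *
import pickle
I=pickle.load(open('w1.pkl','rb'));im=cv2.imread('pics/w1.png');t=cams.camera_info('top')
h=cv2.cvtColor(im,cv2.COLOR_BGR2HSV)
d=(h[...,2]<75).astype('uint8')*255;d[:110]=0;d[212:]=0;d[:,:365]=0;d[:,:340]=0;d[:,460:]=0
d=cv2.morphologyEx(d,cv2.MORPH_CLOSE,np.ones((25,25)));d=cv2.morphologyEx(d,cv2.MORPH_OPEN,cv2.getStructuringElement(2,(41,41)))
(cx,cy),r=cv2.minEnclosingCircle(np.argwhere(d)[:,::-1].astype(np.float32));print('disc',cx,cy,r,ray('',(cx,cy),.073,I))
print('hub',ray('',(417,161),.076,I),'plug',ray('',(450,203),.048,I),'rib',ray('',(367,174),.075,I))
l,rr=ray('',(320,241),.04,I),ray('',(481,240),.04,I);print('edge',l,rr,np.degrees(np.arctan2(*(rr-l)[1::-1])))
l2=ray('',(317,5),.04,I);print('left',l2,np.degrees(np.arctan2(*(l2-l)[1::-1])))
for u in(285,360):print('tip',ray('',(u,300),.217,I))
tp=cv2.cvtColor(cv2.imread('pics/top0.png'),cv2.COLOR_BGR2HSV)
m=((tp[...,0]>24)&(tp[...,0]<34)&(tp[...,1]>120)).astype('uint8')
m[:,:355]=0;m[:,400:]=0
q=cv2.boxPoints(cv2.minAreaRect(np.argwhere(m)[:,::-1].astype(np.float32)))
print('carton',[ray('',p,.09,t)[:2].round(3) for p in q])
E
```

```text
disc 413.0 159.5 40.215145111083984 [ 0.53459913 -0.01117772  0.073     ]
hub [ 0.53705203 -0.0126694   0.076     ] plug [ 0.57050982 -0.06214612  0.048     ] rib [ 0.49407225 -0.01524998  0.075     ]
edge [ 0.44035882 -0.07768754  0.04      ] [ 0.600748   -0.10886559  0.04      ] -11.000533982179762
left [0.47880442 0.12546391 0.04      ] 79.28373391642707
tip [ 0.42848558 -0.04836073  0.217     ]
tip [ 0.46580957 -0.05588185  0.217     ]
carton [array([ 0.509, -0.154]), array([ 0.508, -0.201]), array([ 0.452, -0.199]), array([ 0.454, -0.152])]
```

```bash
cat >> h.py <<'E'
AX=(.537,-.0125);TH=np.radians(-11)
def where():
    s=readout.observe();d=s['position'][:2]-AX
    return s['clock'].__round__(2),(d@[np.cos(TH),np.sin(TH)]).round(4),(d@[-np.sin(TH),np.cos(TH)]).round(4),s['position'][2].round(4)
E
python3 -c "
from h import *
print(where());print(plan(AX,TH,(-.075,-.045),.056))"
```

```text
(1.82, np.float64(-0.0824), np.float64(-0.0538), np.float64(0.2165))
(array([-0.   ,  0.001, -0.004]), array([ 0.89,  0.74, 16.05]), array([ 0.45479156, -0.04236255,  0.056     ]))
```

Call:
drive_tool([
  [[0,0,-0.004],[0.9,0.7,4],-1],
  [[0,0,-0.004],[0.9,0.7,8],-1],
  [[0,0,-0.004],[0.9,0.7,12],-1],
  [[0,0,-0.004],[0.9,0.7,14],-1],
  [[0,0,-0.004],[0.9,0.7,15.5],-1],
  [[0,0,-0.004],[0.9,0.7,16],-1],
  [[0,0,-0.004],[0.9,0.7,16],-1],
  [[0,0,-0.004],[0.9,0.7,16],-1],
  [[0,0,-0.004],[0.9,0.7,16],-1],
])

```text
clock: 2.57
position: [0.4552, -0.0399, 0.0578]
ee_rot: [2.419, 2.003, 0.003]
force: [0.5, 0.1, 0.5]
width: 0.003
gripper_force: 0.0
```

```bash
python3 -c "
from h import *
print(where(),readout.observe()['force']);print(plan(AX,TH,(-.057,-.045),.056))"
```

```text
(2.57, np.float64(-0.0751), np.float64(-0.0425), np.float64(0.0578)) [0.51576843 0.08529784 0.45033938]
(array([ 0.002, -0.001,  0.005]), array([-0.26,  1.81,  0.18]), array([ 0.47246085, -0.04579711,  0.056     ]))
```

Call:
drive_tool([
  [[0,0,0],[0,0.9,0.1],-1],
  [[0,0,0],[0,1.8,0.2],-1],
  [[0,0,0],[0,1.8,0.2],-1],
  [[0,0,0],[0.6,1.8,0.2],-1],
  [[0,0,0],[1.2,1.8,0.2],-1],
  [[0,0,0],[1.8,1.8,0.2],-1],
  [[0,0,0],[2.4,1.8,0.2],-1],
  [[0,0,0],[3.0,1.8,0.2],-1],
  [[0,0,0],[3.6,1.8,0.2],-1],
  [[0,0,0],[4.2,1.8,0.2],-1],
  [[0,0,0],[4.8,1.8,0.2],-1],
  [[0,0,0],[5.4,1.8,0.2],-1],
  [[0,0,0],[6.0,1.8,0.2],-1],
  [[0,0,0],[6.6,1.8,0.2],-1],
  [[0,0,0],[7.2,1.8,0.2],-1],
  [[0,0,0],[7.5,1.8,0.2],-1],
  [[0,0,0],[7.5,1.8,0.2],-1],
  [[0,0,0],[7.5,1.8,0.2],-1],
])

```text
clock: 4.07
position: [0.4862, 0.0299, 0.0547]
ee_rot: [2.42, 2.003, -0.0]
force: [-0.1, -0.3, 0.3]
width: 0.006
gripper_force: 0.0
```

```bash
python3 - <<'E'
from h import *
print(where(),readout.observe()['force'].round(1))
i=cams.camera_info('scene');im=cams.get_image('scene')
w=cams.get_image('wrist')
a=cv2.resize(im[195:295,255:405],(600,400),interpolation=2)
cv2.imwrite('pics/d.png',np.vstack([a,cv2.resize(w[:200,240:540],(600,400))])[:, :][::1][:800]) if 0 else cv2.imwrite('pics/d.png',np.hstack([cv2.resize(a,(400,267)),cv2.resize(w,(356,267))]))
E
```

```text
(4.07, np.float64(-0.058), np.float64(0.0319), np.float64(0.0547)) [-0.1 -0.3  0.3]
```

View pics/d.png

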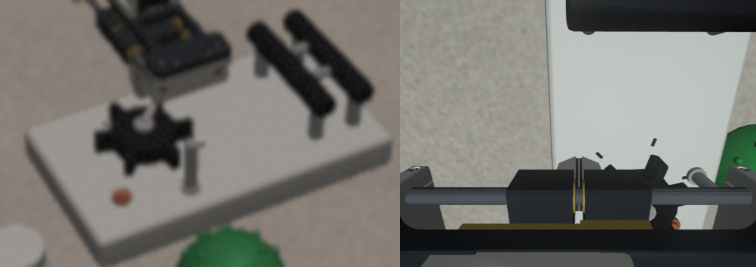

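After one sweep the rib, at about (153,103) in the left panel, has moved from the 195° to the 135° direction. That is one click. I'll retreat outward, go back and repeat.

Call:
drive_tool([
  [[0,0,0],[0,-0.9,0],-1],
  [[0,0,0],[0,-1.8,0],-1],
  [[0,0,0],[0,-2.0,0],-1],
  [[0,0,0],[-2,-2.0,0],-1],
  [[0,0,0],[-4,-2.0,0],-1],
  [[0,0,0],[-6,-2.0,0],-1],
  [[0,0,0],[-7.5,-2.0,0],-1],
  [[0,0,0],[-7.5,-2.0,0],-1],
  [[0,0,0],[-7.5,-2.0,0],-1],
  [[0,0,0],[-7.5,-1.0,0],-1],
  [[0,0,0],[-7.5,0,0],-1],
  [[0,0,0],[-7.5,0,0],-1],
  [[0,0,0],[-7.5,0,0],-1],
])

```text
clock: 5.25
position: [0.4734, -0.0434, 0.0547]
ee_rot: [2.419, 2.004, 0.001]
force: [-0.2, -0.1, -0.1]
width: 0.011
gripper_force: 0.0
```

Call:
drive_tool([
  [[0,0,0],[0.6,0,0],-1],
  [[0,0,0],[1.2,0,0],-1],
  [[0,0,0],[1.8,0,0],-1],
  [[0,0,0],[2.4,0,0],-1],
  [[0,0,0],[3.0,0,0],-1],
  [[0,0,0],[3.6,0,0],-1],
  [[0,0,0],[4.2,0,0],-1],
  [[0,0,0],[4.8,0,0],-1],
  [[0,0,0],[5.4,0,0],-1],
  [[0,0,0],[6.0,0,0],-1],
  [[0,0,0],[6.6,0,0],-1],
  [[0,0,0],[7.2,0,0],-1],
  [[0,0,0],[7.5,0,0],-1],
  [[0,0,0],[7.5,0,0],-1],
  [[0,0,0],[7.5,0,0],-1],
])

```text
clock: 6.5
position: [0.4862, 0.0299, 0.0547]
ee_rot: [2.42, 2.003, -0.0]
force: [0.1, 0.3, -0.4]
width: 0.004
gripper_force: 0.0
```

```bash
python3 - <<'E'
from h import *
print(where(),readout.observe()['force'].round(1))
im=cams.get_image('scene')
cv2.imwrite('pics/e.png',cv2.resize(im[205:295,255:365],(660,540),interpolation=2))
E
```

```text
(6.5, np.float64(-0.058), np.float64(0.0319), np.float64(0.0547)) [ 0.1  0.3 -0.4]
```

View pics/e.png

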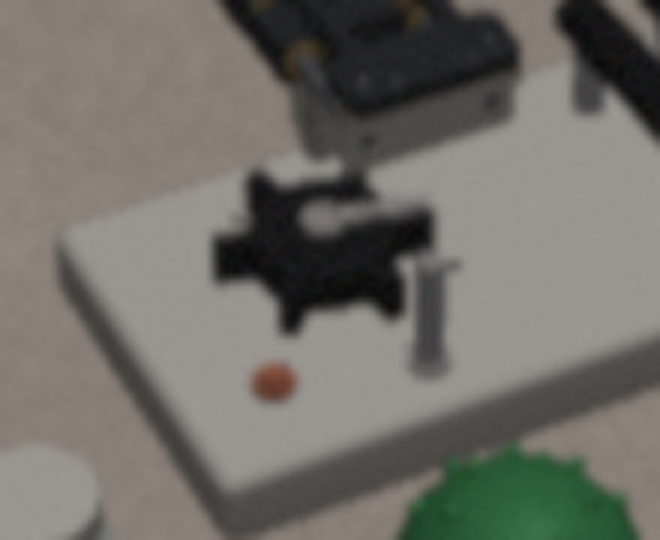

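The rib now runs from (325,215) to (425,207), which is the 75° direction, or notch 2. One more click is needed, and then I'll retreat.

Call:
drive_tool([
  [[0,0,0],[0,-0.9,0],-1],
  [[0,0,0],[0,-1.8,0],-1],
  [[0,0,0],[0,-2.0,0],-1],
  [[0,0,0],[-2,-2.0,0],-1],
  [[0,0,0],[-4,-2.0,0],-1],
  [[0,0,0],[-6,-2.0,0],-1],
  [[0,0,0],[-7.5,-2.0,0],-1],
  [[0,0,0],[-7.5,-2.0,0],-1],
  [[0,0,0],[-7.5,-2.0,0],-1],
  [[0,0,0],[-7.5,-1.0,0],-1],
  [[0,0,0],[-7.5,0,0],-1],
  [[0,0,0],[-7.5,0,0],-1],
  [[0,0,0],[-7.5,0,0],-1],
])

```text
clock: 7.63
position: [0.4734, -0.0434, 0.0546]
ee_rot: [2.418, 2.004, 0.0]
force: [-0.4, -0.4, 0.4]
width: 0.003
gripper_force: 0.0
```

Call:
drive_tool([
  [[0,0,0],[0.6,0,0],-1],
  [[0,0,0],[1.2,0,0],-1],
  [[0,0,0],[1.8,0,0],-1],
  [[0,0,0],[2.4,0,0],-1],
  [[0,0,0],[3.0,0,0],-1],
  [[0,0,0],[3.6,0,0],-1],
  [[0,0,0],[4.2,0,0],-1],
  [[0,0,0],[4.8,0,0],-1],
  [[0,0,0],[5.4,0,0],-1],
  [[0,0,0],[6.0,0,0],-1],
  [[0,0,0],[6.6,0,0],-1],
  [[0,0,0],[7.2,0,0],-1],
  [[0,0,0],[7.5,0,0],-1],
  [[0,0,0],[7.5,-1,0],-1],
  [[0,0,0],[7.5,-2.5,0],-1],
  [[0,0,0],[7.5,-4,0],-1],
  [[0,0,0],[7.5,-4,-3],-1],
  [[0,0,0],[7.5,-4,-6],-1],
  [[0,0,0],[7.5,-4,-6],-1],
  [[0,0,0],[7.5,-4,-6],-1],
])

```text
clock: 9.3
position: [0.4471, 0.0376, 0.1158]
ee_rot: [2.42, 2.003, 0.005]
force: [0.1, 0.2, -0.6]
width: 0.005
gripper_force: 0.0
```

```bash
python3 - <<'E'
from h import *
print(where(),readout.observe()['force'].round(1))
im=cams.get_image('scene')
cv2.imwrite('pics/f.png',cv2.resize(im[185:315,215:405],(760,520),interpolation=2))
E
```

```text
(9.3, np.float64(-0.0978), np.float64(0.032), np.float64(0.1158)) [ 0.1  0.2 -0.6]
```

View pics/f.png

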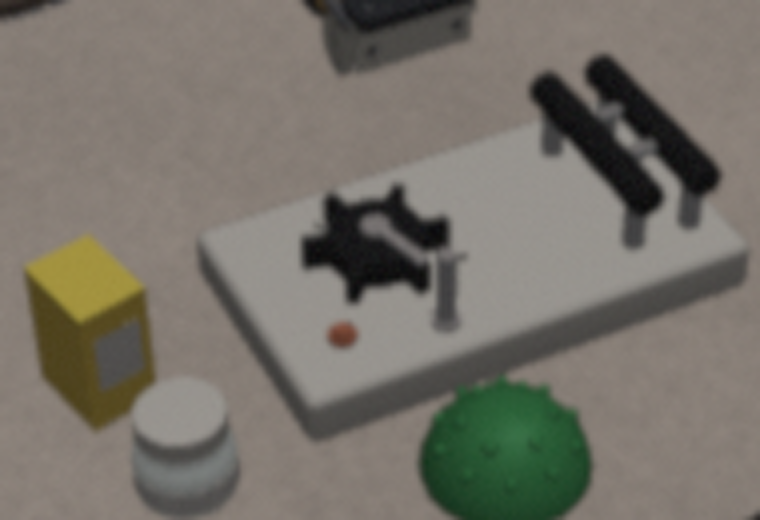

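The rib now runs from (375,225) to (425,262), pointing at the tall peg at (447,290). The fingers are clear and the bystanders haven't moved.

```bash
python3 -c "
from cell import job
print(job.sign_off())"
```

```text
the job is handed in; nothing more can be done
None
```

I flicked the wheel three clicks clockwise, and the last camera view shows its rib pointing at the tall peg, the fingers clear and the nearby loose things unmoved; the job was handed in at about 9 s, with no verdict returned.

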